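Set a flat steel plate out over the edge of the hand-out board

TASK

The flat steel plate with the yellow line is to be picked up by the customer across the counter, so it must stick out over the far, metal-trimmed edge of the hand-out board: with the fingertips, push the small yellow carton that stands in front of it aside along the board, then slide the plate out until its yellow line lies right over the edge, all along it. Nothing may be lifted or tipped or fall off the board; the carton stays standing on the board, and the plate with the red line, the bearing and everything else on the bench stay where they are.

Things in the scene. Friction and masses are not known exactly. Their poses are not given: they have to be found in the camera images.
- edge (a point): Middle of the top far edge of the hand-out board (the edge away from the robot, trimmed with a 12 mm aluminium strip, pale plywood behind it). The board is a fixed step standing on the bench, its flat top 50 mm above the bench; it measures 310 mm from this edge back towards the robot and 500 mm along the edge. x points straight out over the edge, away from the robot and square to the edge; y runs along the edge; z up. Beyond the edge is a free drop of 50 mm to the bench.
- plate: Dark flat steel plate, loose on the board, 110 mm along its x, 105 mm along its y, 6 mm thick, 0.35 to 0.65 kg, one large bore and four small holes (painted look, no real openings), yellow line. Origin at the centre of its underside; x points roughly towards the far edge of the board. To be slid, not lifted: it tips if pressed down where it overhangs.
- line (a point): Middle of the yellow line, 6 mm wide, painted across the top of the plate along the plate's y, 19 mm in front (+x) of the plate's centre, 36 mm behind its front end. This point lies on the top face.
- carton: Small yellow carton, loose, 44 x 44 mm and 40 mm high, about 0.12 kg, standing on the board between the plate and the edge. Origin at the centre of its underside.
- other_plate: Plate of the same size and steel with a red line, lying on the other half of the board about 240 mm from the first; not to be moved. Origin at the centre of its underside.
- bearing: Steel bearing ring, 40 mm across, 12 mm high, lying on the board between the plates, towards the robot. Origin at the centre of its underside; not to be moved.
- jar: Blue jar, 70 mm across, 85 mm high, standing on the bench to the left; origin under its centre.
- wrench: Steel wrench lying on the bench to the right, about 10 to 20 mm high; origin near its middle.
- carton_b: Brown carton 60 x 90 mm, 45 mm high, on the bench to the right; origin under its centre.
- filter: Orange cylinder, 72 mm across, 80 mm high, standing on the bench to the left; origin under its centre.
There are look-alikes about, which are no part of the job. There is more than one size of the carton; the job needs the middle-sized.

How it is judged:
On the way:
1. the carton has been pushed aside, out of the plate's way ((y of carton in the frame of plate above 0.065 m or y of carton in the frame of plate below -0.065 m)), for 0.2 s.
At the end, for the whole second after the job is handed in: The middle of the yellow line is within 6 mm of the board's far edge, the plate is square to the edge within 0.13 rad, lies flat on the board and is at rest; the yellow carton stands upright and at rest on the board (x of line in the frame of edge between -0.006 and 0.006 m and y of line in the frame of edge between -0.195 and 0.195 m and z of line in the frame of edge between 0.003 and 0.009 m and angle between the x axis of plate and the x axis of edge, either way round below 0.13 rad and angle between plate's own z axis and vertical below 0.04 rad and linear speed of each of plate, carton below 0.01 m/s and angle between carton's own z axis and vertical below 0.06 rad and x of carton in the frame of edge between -0.31 and 0 m and y of carton in the frame of edge between -0.25 and 0.25 m and z of carton in the frame of edge between -0.004 and 0.004 m); the robot touches nothing.
It fails at once if the plate is lifted (more than 6 mm) or tipped (z of plate in the frame of edge above 0.006 m or angle between plate's own z axis and vertical above 0.12 rad).
It fails at once if the plate falls off the board (z of plate in the frame of edge below -0.012 m).
It fails at once if the yellow carton is lifted (more than 8 mm) or tipped over (z of carton in the frame of edge above 0.008 m or angle between carton's own z axis and vertical above 0.35 rad).
It fails at once if the yellow carton falls off the board (z of carton in the frame of edge below -0.012 m).
It fails at once if the plate with the red line or another bystander is moved more than 12 mm (distance of any of other_plate, bearing, jar, wrench, carton_b, filter from where it was at the start of the episode above 0.012 m).
It also fails if it takes over 56 s, if anything falls off the work surface, if the arm or the gripper's body presses on something with over 40 N, if the wrist force passes 120 N, or if a joint passes its speed limit or range.

ROBOT

A 6-joint arm with a two-finger parallel gripper is mounted at the origin on the work surface. World frame = base frame: x ahead of the robot, y to its left, z up, the work surface at z = 0. Lengths are in m, angles in rad, forces in N, time in s.
With the tool pointing down it reaches from about 0.35 to 0.95 m from the base axis. Payload 17.4 kg.
Tool frame: the origin (TCP) lies midway between the tips of the shut fingers; the grasp point (between the pads) lies 19 mm behind it (arm.grasp_offset is the distance from the TCP to the grasp point, in m); z points along the fingers, x is the direction in which the jaws open and shut, and the axes are right-handed (so a half turn about z gives the same grasp; the last joint's range is limited). The gripper opens to 93 mm and grips with 3 to 60 N. Pads are 15 mm wide; open, the fingers measure 128 mm over their backs; the gripper's body (75 mm by 188 mm) begins 65 mm behind the grasp point.
Start: joints at [-1.289, 0.116, 1.442, -0, 1.584, -0.038], TCP at [0.212, -0.641, 0.183] pointing down, gripper open.
Joint ranges: [-2.83, 2.83], [-0.83, 2.19], [0.07, 2.5], [-1.14, 4.28], [0.01, 3], [-2.97, 2.97]. Speed limits (rad/s): [1.89, 1.89, 2.22, 3.14, 3.14, 3.14].

INTERFACE

Orientations are given as a unit quaternion [w, x, y, z].
In Python, from station import sensors, eyes, job, arm gives the robot as it stands. The module is installed in compiled form; this text tells all that it offers.
- The arm moves only by the tool drive_tool, never from a script. Its argument "targets" is text: rows parted by semicolons, each of 7 numbers parted by spaces: the opening in per cent of the stroke, from 0 (shut) to 100 (fully open), then the shift along the world's x, y, z in units of 25 mm (1.0 is 25 mm), then the turn, a rotation vector about the world's x, y, z in units of 5 degrees (1.0 is 5 degrees). A call has exactly 5 rows; each row shifts and turns the commanded pose from where the row before left it; what a row does not reach is not made up. A row lasts 1/10 s, in which the tool goes at most 50 mm and 8.59 degrees, less where a joint would pass 70% of its speed; a pose out of reach is approached as far as the arm can. A call is refused whole if a number of a shift passes 1 or a number of a turn 1, either way. A call with a gripper value outside its range is refused whole. The fingers move at their own pace and stop on an object; the grip force is fixed at half the most. Time passes only in rows, so rows that do not move let the fingers close, or fill a call up. It gives the time, the measured TCP pose, the force and the opening at its end, in the units of the state.
- sensors.state(): the state, without advancing time (a new reading comes with each control period).
- eyes.read_camera(name): name is "scene" or "top" or "wrist"; returns a dict with "img" (420x560x3 uint8, blue, green, red), "z_map" (420x560 float32, m along the optical axis (not along the pixel's ray), 0 where there is no reading), "mtx" (3x3 intrinsics, pixels), "T" (4x4, takes a point from camera to world coordinates); the wrist camera has in their place "tool_from_camera" (4x4, takes a point from camera to tool coordinates, whose origin is the TCP and whose axes are the tool frame's). Camera axes: x right, y down, z forward; pixel columns grow to the right and rows downward; lengths in m; the calibration is good to about 2 mm. A picture is of the moment at which its call begins: read the wrist's pose just before it.
- job.finish_job(): hands the job in, once; it reports no verdict.
The state is a dict: "time_s": time; "joint_positions": joint angles; "joint_velocities": joint speeds; "effort": joint torques, N m; "ee_pos": TCP position; "orientation": TCP orientation; "force": force on the tool from outside, world axes, zero at the start; "torque": the same for the moment, N m; "finger_gap": finger opening in m.
Only numpy, scipy, OpenCV 4.12 (cv2) and the standard library are available. Lean on these libraries where they do the work, as an engineer would, in place of code of your own. Each camera call takes 0.05 s, during which the arm holds its last target. There are 200 camera calls.

## Working session

There is one attempt and no reset: what is moved stays moved. The work goes in short steps, Python scripts to look and compute and a tool call to move; the robot and the scene stay as the last step left them, time stands still between calls to the robot, and variables do not carry over. Pictures are saved under pics/ and viewed, about 8 in all and at most 12, crops included, and the job is handed in when it is done.

Besides the shell and the picture viewer there is one more tool, called after ">>>" as name(argument=value, ...) on one line, values as JSON. drive_tool: Moves the arm, as the interface text tells. Its arguments: {"type":"object","properties":{"targets":{"type":"string"}},"required":["targets"]}

```bash
mkdir -p pics
cat > h.py <<'E'
import numpy as np,cv2
from station import sensors,eyes,job,arm
def grab(n,f):
    s=sensors.state();d=eyes.read_camera(n);cv2.imwrite(f'pics/{f}.png',d['img']);
    np.savez(f'pics/{f}.npz',**{k:v for k,v in d.items()},ee=s['ee_pos'],q=s['orientation']);return d
def ray(d,u,v,z):
    T=d['T'];K=d['mtx'];r=T[:3,:3]@np.linalg.solve(K,[u,v,1.]);o=T[:3,3];return o+r*(z-o[2])/r[2]
def dep(d,u,v):
    zz=d['z_map'][v,u];p=np.linalg.solve(d['mtx'],[u,v,1.])*zz;return (d['T']@np.r_[p,1])[:3]
E
python3 -c "
from h import *
grab('top','top1');grab('scene','sc1');print(sensors.state())"
```

```text
{'time_s': 0.1, 'joint_positions': array([-1.28878100e+00,  1.16425561e-01,  1.44216546e+00,  4.73229787e-06,
        1.58401380e+00, -3.77775819e-02]), 'joint_velocities': array([ 0.00087073, -0.00143261, -0.00243766, -0.00229825, -0.00246502,
       -0.00080343]), 'effort': array([ 4.77084614e-03, -7.22891235e+01, -6.23863649e+01,  7.83037185e-02,
        2.27858213e-02, -3.38936388e-05]), 'ee_pos': array([ 0.21214778, -0.64057055,  0.18200792]), 'orientation': array([-3.13461799e-04,  8.10669383e-01, -5.85503968e-01, -3.97325321e-04]), 'force': array([ 0.03061123, -0.18822396, -1.05521462]), 'torque': array([0.01608917, 0.05615356, 0.00148782]), 'finger_gap': 0.09301956103712573}
```

View pics/top1.png

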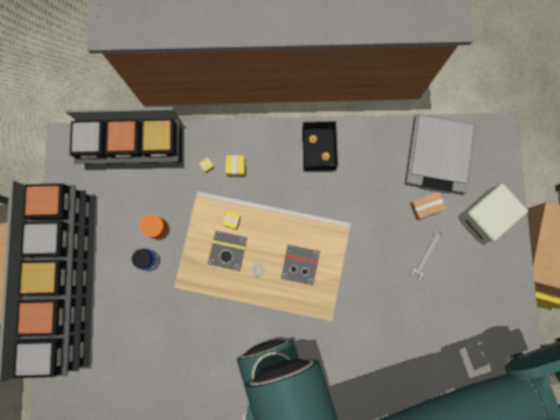

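View pics/sc1.png

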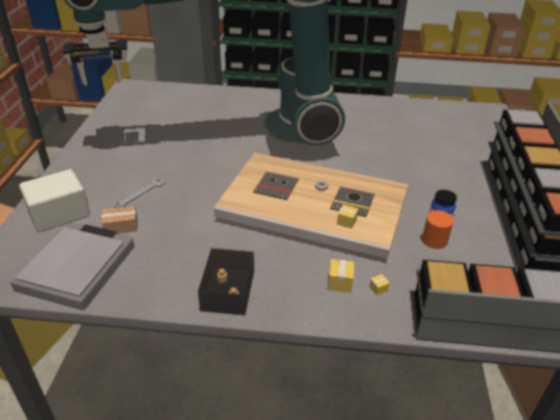

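The top view shows the board with its trimmed edge running from (197,195) to (350,222). There are three yellow cartons: (231,220) on the board in front of the yellow-line plate at (228,250), a larger one at (235,165) and a smaller one at (206,165), both on the bench. The middle-sized one is the one on the board. I'll confirm that in an enlarged crop.

```bash
python3 -c "
from h import *
d=np.load('pics/top1.npz')
c=d['img'][150:325,165:360];cv2.imwrite('pics/crop1.png',cv2.resize(c,None,fx=4,fy=3.4,interpolation=cv2.INTER_CUBIC)[:600])
print(d['mtx'],d['T'])
for u,v in [(231,220),(220,262),(265,220),(235,165),(206,165)]:print(u,v,dep(d,u,v))
"
```

```text
[[476.12660784   0.         284.17350695]
 [  0.         476.12660784 210.20384913]
 [  0.           0.           1.        ]] [[-2.53350982e-02 -9.88003060e-01  1.52342006e-01  4.15001119e-01]
 [-9.99678522e-01  2.48878718e-02 -4.84213209e-03  5.84938008e-03]
 [ 9.92573024e-04 -1.52415707e-01 -9.88315975e-01  1.55063297e+00]
 [ 0.00000000e+00  0.00000000e+00  0.00000000e+00  1.00000000e+00]]
231 220 [0.61326578 0.16363554 0.09270772]
220 262 [0.48677784 0.20300832 0.0563335 ]
265 220 [0.61673009 0.06032751 0.04716749]
235 165 [0.79710221 0.15336881 0.05462872]
206 165 [0.80475829 0.25020891 0.03396705]
```

View pics/crop1.png

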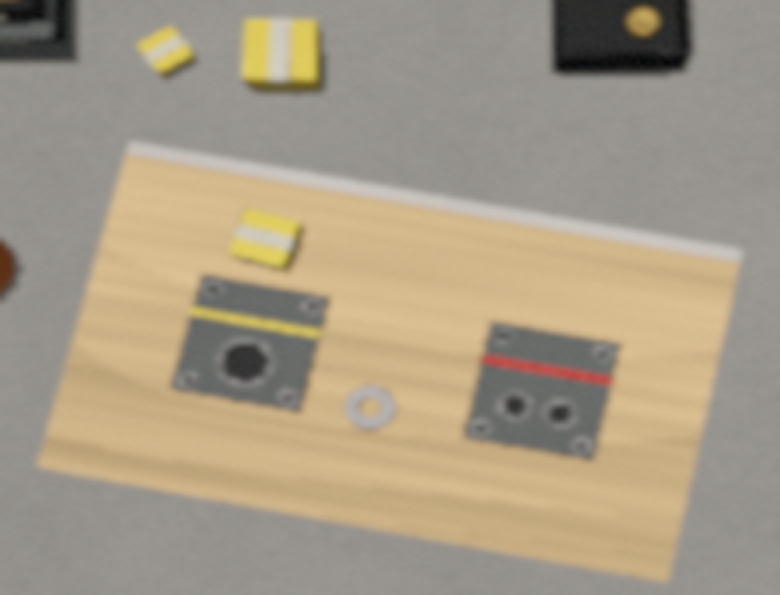

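The crop confirms it. The carton at crop (267,237) has its top 0.09 m up, so it is 40 mm high on the board, and it is mid-sized between the two on the bench. The yellow-line plate's corners are at (203,276), (329,298), (301,411) and (172,389). The bearing is at (370,408).

```bash
python3 -c "
from h import *
d=np.load('pics/top1.npz')
f=lambda x,y,z:ray(d,165+(x+.5)/4-.5,150+(y+.5)/3.4-.5,z)[:2]
L=f(128,142,.05);R=f(743,248,.05);M=(L+R)/2
y=(L-R)/np.linalg.norm(L-R);x=np.array([y[1],-y[0]])
print('L',L,'R',R,np.linalg.norm(L-R),'M',M,'xdir',x,np.degrees(np.arctan2(x[1],x[0])))
E=lambda p:np.round([(p-M)@x,(p-M)@y],4)
P=[f(*p,.056) for p in [(203,276),(329,298),(301,411),(172,389)]]
for n,p in [('carton',f(267,237,.09))]+[('corner',p) for p in P]+[('plate',sum(P)/4),('lineL',f(190,312,.056)),('lineR',f(320,334,.056)),('bear',f(370,408,.062)),('back L',f(38,467,.05))]:print(n,p,E(p))
C=[f(*p,.09) for p in [(247,210),(303,220),(288,269),(232,257)]];print([E(c) for c in C])
a=P[0]-P[3]+P[1]-P[2];print('plate yaw',np.degrees(np.arctan2(a[1],a[0])))
"
```

```text
L [0.7143627  0.27771382] R [ 0.60122339 -0.21073086] 0.5013768130065854 M [0.65779304 0.03349148] xdir [ 0.97420676 -0.22565725] -13.041529661179618
carton [0.61562456 0.16275184] [-0.0702  0.1164]
corner [0.58505642 0.21716643] [-0.1123  0.1625]
corner [0.56207423 0.11810601] [-0.1123  0.0608]
corner [0.45878249 0.14129461] [-0.2182  0.0601]
corner [0.48137444 0.24169177] [-0.2189  0.163 ]
plate [0.52182189 0.1795647 ] [-0.1654  0.1116]
lineL [0.55184677 0.22749087] [-0.147   0.1651]
lineR [0.52892992 0.12560959] [-0.1463  0.0607]
bear [0.45996976 0.08720584] [-0.2048  0.0077]
back L [0.41328184 0.34686393] [-0.3089  0.2501]
[array([-0.0491,  0.137 ]), array([-0.0494,  0.0925]), array([-0.0956,  0.0942]), array([-0.0936,  0.1389])]
plate yaw -12.981677434661634
```

Measurements agree with the stated sizes: edge length 0.501 m, plate square to the board. In edge coordinates (x, y) in mm:

| Item | Edge x | Edge y |
|---|---|---|
| Carton | -71 | 116 |
| Plate | -165 | 112 |
| Line | -147 | – |

I'll travel with the fingers shut to the carton's +y side, at edge (-71, 180).

>>> drive_tool(targets="0 .476 .989 0 0 0 -.18;0 .476 .989 0 0 0 -.18;0 .476 .989 0 0 0 -.18;0 .476 .989 0 0 0 -.18;0 .476 .989 0 0 0 -.18")

```text
time_s: 0.6
ee_pos: [0.272, -0.516, 0.1822]
orientation: [-0.0, 0.787, -0.617, -0.0]
force: [0.4, -0.1, 0.7]
finger_gap: 0.0577
```

>>> drive_tool(targets="0 .476 .989 0 0 0 -.18;0 .476 .989 0 0 0 -.18;0 .476 .989 0 0 0 -.18;0 .476 .989 0 0 0 -.18;0 .476 .989 0 0 0 -.18")

```text
time_s: 1.1
ee_pos: [0.3314, -0.3924, 0.1824]
orientation: [-0.0, 0.762, -0.648, -0.0]
force: [0.5, 0.8, 0.7]
finger_gap: 0.0177
```

>>> drive_tool(targets="0 .476 .989 0 0 0 -.18;0 .476 .989 0 0 0 -.18;0 .476 .989 0 0 0 -.18;0 .476 .989 0 0 0 -.18;0 .476 .989 0 0 0 -.18")

```text
time_s: 1.6
ee_pos: [0.3909, -0.2688, 0.1824]
orientation: [-0.0, 0.736, -0.677, -0.0]
force: [-0.1, -1.2, 0.1]
finger_gap: 0.0005
```

>>> drive_tool(targets="0 .476 .989 0 0 0 -.18;0 .476 .989 0 0 0 -.18;0 .476 .989 0 0 0 -.18;0 .476 .989 0 0 0 -.18;0 .476 .989 0 0 0 -.18")

```text
time_s: 2.1
ee_pos: [0.4504, -0.1452, 0.1824]
orientation: [0.0, 0.709, -0.705, -0.0]
force: [0.3, -0.4, 0.2]
finger_gap: 0.0007
```

>>> drive_tool(targets="0 .476 .989 0 0 0 -.18;0 .476 .989 0 0 0 -.18;0 .476 .989 0 0 0 -.18;0 .476 .989 0 0 0 -.18;0 .476 .989 0 0 0 -.18")

```text
time_s: 2.6
ee_pos: [0.5099, -0.0215, 0.1824]
orientation: [-0.0, -0.681, 0.733, 0.0]
force: [0.0, -0.6, 0.1]
finger_gap: 0.0008
```

>>> drive_tool(targets="0 .476 .989 0 0 0 -.18;0 .476 .989 0 0 0 -.18;0 .476 .989 0 0 0 -.18;0 .476 .989 0 0 0 -.18;0 .476 .989 0 0 0 -.18")

```text
time_s: 3.1
ee_pos: [0.5694, 0.1021, 0.1823]
orientation: [-0.0, -0.651, 0.759, 0.0]
force: [-0.4, -0.6, 1.0]
finger_gap: 0.0004
```

>>> drive_tool(targets="0 .476 .989 0 0 0 -.18;0 .476 .989 0 0 0 -.18;0 .476 .989 0 0 0 -.18;0 .476 .989 0 0 0 -.18;0 0 0 0 0 0 0")

```text
time_s: 3.6
ee_pos: [0.6172, 0.2021, 0.1815]
orientation: [-0.0, -0.628, 0.778, 0.0]
force: [0.1, -0.3, 1.1]
finger_gap: 0.0004
```

>>> drive_tool(targets="0 .46 .92 0 0 0 -.17;0 0 0 -.9 0 0 0;0 0 0 -.9 0 0 0;0 0 0 -.9 0 0 0;0 0 0 0 0 0 0")

```text
time_s: 4.1
ee_pos: [0.6267, 0.222, 0.1116]
orientation: [-0.002, -0.622, 0.783, 0.001]
force: [-0.6, 0.2, 0.2]
finger_gap: 0.0002
```

```bash
python3 -c "
from h import *
d=grab('wrist','w1');print(sensors.state()['ee_pos'],d['tool_from_camera'])"
```

```text
[0.62747513 0.22223724 0.11395888] [[ 9.99999845e-01 -5.55915992e-04 -2.89670429e-05 -1.34586781e-03]
 [ 5.43699803e-04  9.64209251e-01  2.65141896e-01 -7.37026227e-02]
 [-1.19466330e-04 -2.65141871e-01  9.64209404e-01 -2.03185263e-01]
 [ 0.00000000e+00  0.00000000e+00  0.00000000e+00  1.00000000e+00]]
```

View pics/w1.png

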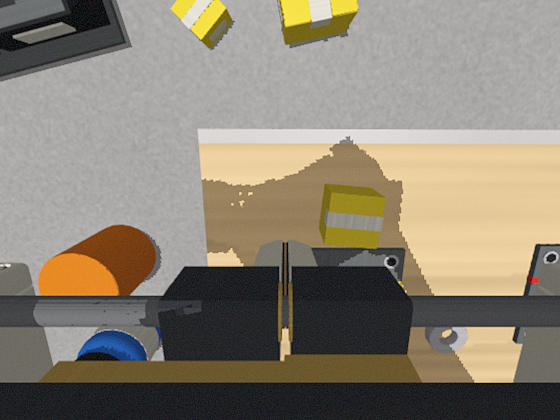

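The wrist view shows the carton's top at about (353,205), to the right of the shut fingertips at (285,245). I'll get its offset from the depth map.

```bash
cat >> h.py <<'E'
from scipy.spatial.transform import Rotation as Ro
M=np.array([.65779,.03349]);X=np.array([.97421,-.22566]);Y=np.array([.22566,.97421])
Ed=lambda p:np.stack([(p[...,:2]-M)@X,(p[...,:2]-M)@Y],-1)
def cloud(f):
    d=np.load(f'pics/{f}.npz');q=d['q'];Z=d['z_map'];v,u=np.indices(Z.shape)
    p=np.stack([u,v,np.ones_like(u)],-1)@np.linalg.inv(d['mtx']).T*Z[...,None]
    if 'T' in d: T=d['T']
    else:
        T=np.eye(4);T[:3,:3]=Ro.from_quat(np.r_[q[1:],q[0]]).as_matrix();T[:3,3]=d['ee'];T=T@d['tool_from_camera']
    return p@T[:3,:3].T+T[:3,3],d['img'].astype(int)
def yellow(i): return (i[...,2]>90)&(i[...,1]>80)&(i[...,0]<.45*i[...,2])&(abs(i[...,1]-i[...,2])<40)
E
python3 -c "
from h import *
p,i=cloud('w1');e=Ed(p);s=sensors.state();print('tcp',Ed(s['ee_pos']),s['ee_pos'])
m=(abs(p[...,2]-.09)<.004)&(abs(e[...,0]+.07)<.045)&(abs(e[...,1]-.116)<.045)
print(m.sum(),np.percentile(e[m],[2,50,98],axis=0),np.median(p[m][:,2]),p[150:200,450,2].mean())
r,_,a=cv2.minAreaRect((e[m]*1000).astype(np.float32));print(r,_,a)
m=(p[...,2]>.044)&(p[...,2]<.054)&(e[...,1]<.1);print('edge x',[np.nanmax(e[:,c,0][m[:,c]]) for c in (420,480,540)])
"
```

```text
tcp [-0.07212575  0.17703859] [0.62747513 0.22223724 0.11395888]
2963 [[-0.09074211  0.10130085]
 [-0.0682783   0.12316155]
 [-0.04785106  0.14462735]] 0.09108119769683604 0.05635227582887808
(-69.93321228027344, 122.78813171386719) (44.71664047241211, 44.7624397277832) 84.28097534179688
edge x [np.float64(0.0007228403645767634), np.float64(0.0006086745353962633), np.float64(-0.0003330827624523076)]
```

>>> drive_tool(targets="0 0 0 -.65 0 0 0;0 0 0 -.65 0 0 0;0 0 0 -.65 0 0 0;0 0 0 0 0 0 0;0 -.06 -.26 0 0 0 0")

```text
time_s: 4.65
ee_pos: [0.6266, 0.2165, 0.0659]
orientation: [-0.0, -0.622, 0.783, 0.0]
force: [0.1, 0.9, 0.7]
finger_gap: 0.0004
```

>>> drive_tool(targets="0 -.06 -.26 0 0 0 0;0 -.07 -.3 0 0 0 0;0 -.08 -.34 0 0 0 0;0 -.08 -.34 0 0 0 0;0 -.08 -.34 0 0 0 0")

```text
time_s: 5.15
ee_pos: [0.6174, 0.176, 0.0666]
orientation: [0.0, -0.622, 0.783, -0.0]
force: [0.4, -0.2, -0.5]
finger_gap: 0.0007
```

>>> drive_tool(targets="0 -.08 -.34 0 0 0 0;0 -.08 -.34 0 0 0 0;0 -.08 -.34 0 0 0 0;0 -.08 -.34 0 0 0 0;0 -.08 -.34 0 0 0 0")

```text
time_s: 5.65
ee_pos: [0.6074, 0.1337, 0.0664]
orientation: [-0.0, -0.622, 0.783, -0.0]
force: [0.5, 0.5, 0.2]
finger_gap: 0.0004
```

>>> drive_tool(targets="0 -.08 -.34 0 0 0 0;0 -.08 -.34 0 0 0 0;0 -.08 -.34 0 0 0 0;0 -.05 -.22 0 0 0 0;0 -.03 -.13 0 0 0 0")

```text
time_s: 6.15
ee_pos: [0.5995, 0.0995, 0.0664]
orientation: [0.0, -0.622, 0.783, -0.0]
force: [0.3, 0.1, 0.5]
finger_gap: 0.0005
```

>>> drive_tool(targets="0 -.01 -.05 0 0 0 0;0 0 0 0 0 0 0;0 .12 .5 0 0 0 0;0 .12 .5 .5 0 0 0;0 0 0 1 0 0 0")

```text
time_s: 6.65
ee_pos: [0.6048, 0.126, 0.1032]
orientation: [-0.001, -0.622, 0.783, 0.001]
force: [0.8, 0.3, -0.2]
finger_gap: 0.0004
```

```bash
python3 -c "
from h import *
grab('top','top2');p,i=cloud('top2');e=Ed(p);s=sensors.state();print('tcp',Ed(s['ee_pos']),s['ee_pos'])
m=(abs(p[...,2]-.092)<.012)&(abs(e[...,0]+.07)<.06)&(abs(e[...,1])<.06)&yellow(i)
print(m.sum(),np.percentile(e[m],[5,50,95],axis=0))
c=np.load('pics/top2.npz')['img'][150:325,165:360];cv2.imwrite('pics/crop2.png',cv2.resize(c,None,fx=4,fy=3.4,interpolation=cv2.INTER_CUBIC))
"
```

```text
tcp [-0.0706345  0.0785301] [0.60669865 0.12593349 0.10922514]Traceback (most recent call last):
  File "<string>", line 5, in <module>
    print(m.sum(),np.percentile(e[m],[5,50,95],axis=0))
                  ~~~~~~~~~~~~~^^^^^^^^^^^^^^^^^^^^^^^
    return _quantile_unchecked(
        a, q, axis, out, overwrite_input, method, keepdims, weights)
    return _ureduce(a,
                    func=_quantile_ureduce_func,
    ...<5 lines>...
                    overwrite_input=overwrite_input,
                    method=method)
    r = func(a, **kwargs)
    result = _quantile(arr,
                       quantiles=q,
    ...<2 lines>...
                       out=out,
                       weights=wgt)
    slices_having_nans = np.isnan(arr[-1, ...])
                                  ~~~^^^^^^^^^
IndexError: index -1 is out of bounds for axis 0 with size 0
```

>>> drive_tool(targets="0 -.9 .4 .4 0 0 0;54 -.9 .4 .4 0 0 0;54 -.9 .4 0 0 0 0;54 -.9 .4 0 0 0 0;54 -.9 .4 0 0 0 0")

```text
time_s: 7.2
ee_pos: [0.4921, 0.1753, 0.125]
orientation: [0.001, -0.622, 0.783, -0.0]
force: [0.2, 0.5, 0.9]
finger_gap: 0.0279
```

>>> drive_tool(targets="54 -.9 .4 0 0 0 0;54 -.9 .42 0 0 0 0;54 0 0 0 0 0 0;54 0 0 0 0 0 0;54 0 0 0 0 0 0")

```text
time_s: 7.7
ee_pos: [0.4484, 0.1946, 0.1244]
orientation: [0.0, -0.622, 0.783, -0.0]
force: [-0.0, 0.7, -0.8]
finger_gap: 0.0502
```

```bash
python3 -c "
from h import *
d=grab('wrist','w2');s=sensors.state();print('tcp',Ed(s['ee_pos']),s['ee_pos'],s['finger_gap'])
p,i=cloud('w2');e=Ed(p)
m=(abs(p[...,2]-.09)<.006)&(abs(e[...,0]+.07)<.06)&(abs(e[...,1])<.07)
print(m.sum());print(cv2.minAreaRect((e[m]*1000).astype(np.float32)))
m=(p[...,2]<.07)&(p[...,2]>.045)&yellow(i)&(e[...,0]<-.1)&(e[...,1]>.04)
print('line',m.sum(),np.percentile(e[m],[2,50,98],axis=0),np.median(p[m][:,2]))
"
```

```text
tcp [-0.2403101   0.10953903] [0.44839766 0.19443118 0.12414894] 0.05000844758691611
0
((0.0, 0.0), (0.0, 0.0), 0.0)
line 872 [[-0.14852539  0.06554387]
 [-0.14529312  0.11561404]
 [-0.14271465  0.16657907]] 0.057301639212346156
```

View pics/w2.png

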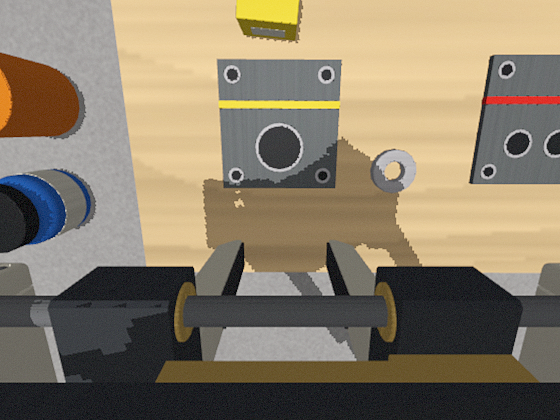

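The wrist view shows the carton still in front of the plate, at (268,15). I'll measure where it is and look at it from the scene camera.

```bash
python3 -c "
from h import *
p,i=cloud('w2');e=Ed(p)
for v,u in [(8,268),(22,268),(30,255),(35,268),(8,245),(8,292)]:print(u,v,p[v,u],e[v,u],i[v,u])
p,i=cloud('top2');e=Ed(p);im=np.load('pics/top2.npz')['img']
d=grab('scene','sc2')
cv2.imwrite('pics/both.png',np.vstack([cv2.resize(im[170:300,165:360],(600,300)),cv2.resize(d['img'][140:260,200:420],(600,300))]))
"
```

```text
268 8 [0.60358629 0.172015   0.09081872] [-0.08406535  0.12272083] [ 70 224 242]
268 22 [0.5956978  0.17408542 0.08905732] [-0.09221761  0.12295774] [ 22  95 109]
255 30 [0.5993528  0.18494119 0.06778142] [-0.09110658  0.13435832] [100 107 110]
268 35 [0.5961856  0.17570629 0.05868645] [-0.09210815  0.12464688] [ 79 103 109]
245 8 [0.60749889 0.18782817 0.09020562] [-0.08382206  0.1390091 ] [ 72 224 242]
292 8 [0.59921741 0.15569309 0.09237344] [-0.08463835  0.10583398] [ 64 223 242]
```

View pics/both.png

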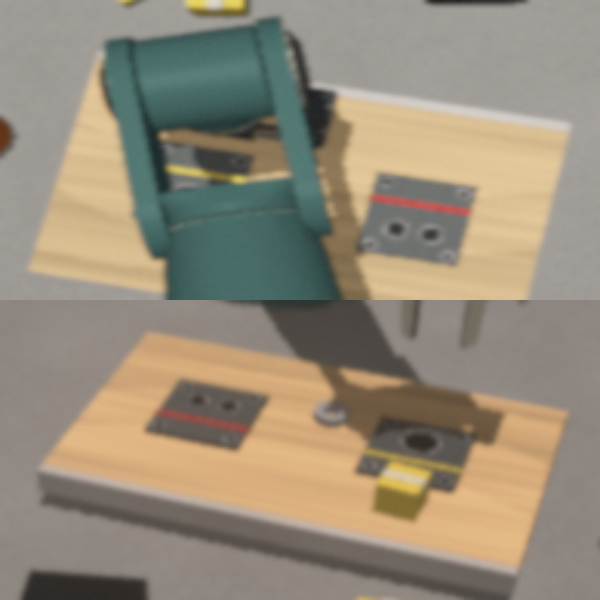

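The carton hasn't moved: it is at edge (-70, 122) with its top at z = 0.09. The fingers seem to have passed over it at TCP z = 0.066. I'll check where the tips really are from the wrist depth.

```bash
python3 -c "
from h import *
p,i=cloud('w2');d=np.load('pics/w2.npz');print('ee',d['ee'],Ed(d['ee']))
for v,u in [(246,238),(250,235),(260,228),(255,241),(246,333),(250,337),(260,345),(280,380),(280,120)]:print(u,v,p[v,u].round(4),Ed(p[v,u]).round(4),d['z_map'][v,u])
p,i=cloud('w1');d=np.load('pics/w1.npz');print('ee',d['ee'],Ed(d['ee']))
for v,u in [(245,280),(245,292),(255,275),(255,300),(280,240)]:print(u,v,p[v,u].round(4),Ed(p[v,u]).round(4))
"
```

```text
ee [0.44841255 0.19462096 0.12438744] [-0.24033842  0.10972728]
238 246 [0.4642 0.2197 0.1722] [-0.2306  0.1378] 0.16675903
235 250 [0.4648 0.2202 0.179 ] [-0.2302  0.1383] 0.16012777
228 260 [0.465  0.2217 0.1914] [-0.2303  0.1398] 0.14815626
241 255 [0.4583 0.2197 0.1718] [-0.2364  0.1364] 0.16869338
333 246 [0.4517 0.167  0.1717] [-0.231   0.0836] 0.16735886
337 250 [0.4513 0.1658 0.1774] [-0.231   0.0823] 0.16183518
345 260 [0.4512 0.164  0.1908] [-0.2307  0.0805] 0.14888917
380 280 [0.475  0.1626 0.254 ] [-0.2072  0.0845] 0.08168821
120 280 [0.4936 0.2292 0.2594] [-0.2041  0.1536] 0.075674534
ee [0.62670442 0.22195568 0.11162776] [-0.07281305  0.17659038]
280 245 [0.6371 0.2239 0.1575] [-0.0631  0.1809]
292 245 [0.6363 0.2171 0.1592] [-0.0624  0.174 ]
275 255 [0.6383 0.2262 0.1726] [-0.0625  0.1833]
300 255 [0.6348 0.2134 0.1716] [-0.063   0.1701]
240 280 [0.6655 0.2266 0.2464] [-0.0361  0.1899]
```

That explains it. The wrist depth puts the real fingertips and gripper body about 46 mm higher than the reported TCP, while the camera's board and carton heights agree with the top camera. So the tips passed over the carton at z ≈ 0.112. I'll redo the push about 45 mm lower, checking force and picture on the way down.

>>> drive_tool(targets="0 .91 .18 0 0 0 0;0 .91 .18 0 0 0 0;0 .91 .18 0 0 0 0;0 .91 .18 0 0 0 0;0 .91 .18 0 0 0 0")

```text
time_s: 8.3
ee_pos: [0.563, 0.2167, 0.1235]
orientation: [-0.0, -0.621, 0.784, 0.0]
force: [-0.0, -0.0, -0.3]
finger_gap: 0.0148
```

>>> drive_tool(targets="0 .91 .18 0 0 0 0;0 .91 .18 0 0 0 0;0 .91 .18 0 0 0 0;0 0 0 -.8 0 0 0;0 0 0 -.8 0 0 0")

```text
time_s: 8.8
ee_pos: [0.6309, 0.2301, 0.083]
orientation: [-0.0, -0.621, 0.784, 0.0]
force: [0.7, 0.0, -0.6]
finger_gap: 0.0006
```

>>> drive_tool(targets="0 0 0 -.6 0 0 0;0 0 0 -.5 0 0 0;0 0 0 -.4 0 0 0;0 0 0 0 0 0 0;0 0 0 0 0 0 0")

```text
time_s: 9.3
ee_pos: [0.63, 0.2304, 0.0469]
orientation: [0.0, -0.622, 0.783, -0.0]
force: [0.3, -0.2, -0.7]
finger_gap: 0.0003
```

```bash
python3 -c "
from h import *
d=grab('wrist','w3');s=sensors.state();print('tcp',Ed(s['ee_pos']),s['ee_pos'],s['force'],s['finger_gap'])
p,i=cloud('w3');e=Ed(p)
for v in range(236,252,2):print(v,p[v,278].round(4),p[v,293].round(4))
m=(abs(p[...,2]-.09)<.006)&(abs(e[...,0]+.07)<.05)&(e[...,1]<.155)&(e[...,1]>0)
print(cv2.minAreaRect((e[m]*1000).astype(np.float32)))
"
```

```text
tcp [-0.07136596  0.18569186] [0.630168   0.23049582 0.04731912] [-0.08221075 -0.65060905  0.17399305] 0.00024821690495142846
236 [0.6312 0.2366 0.0519] [0.6282 0.2262 0.0505]
238 [0.6296 0.237  0.0516] [0.627  0.2265 0.0513]
240 [0.6411 0.2335 0.0864] [0.6385 0.2248 0.0851]
242 [0.6407 0.2335 0.0888] [0.6386 0.2249 0.0884]
244 [0.6407 0.2334 0.0919] [0.6385 0.225  0.0914]
246 [0.6408 0.2333 0.0951] [0.6387 0.2251 0.0948]
248 [0.6406 0.2333 0.0976] [0.6385 0.2252 0.0973]
250 [0.6404 0.2333 0.1   ] [0.6384 0.2253 0.0997]
((-69.68001556396484, 122.45645141601562), (45.54302215576172, 44.09053039550781), 83.92778778076172)
```

View pics/w3.png

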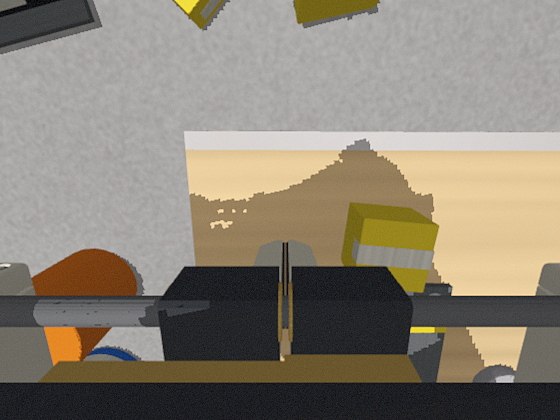

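The wrist view shows the real tip at z ≈ 0.085 with TCP z = 0.047, so the offset is about 38 mm. The carton is to the right at (392,235). I'll lower to a tip height of about 0.066 and push.

>>> drive_tool(targets="0 0 0 -.4 0 0 0;0 0 0 -.36 0 0 0;0 0 0 0 0 0 0;0 -.05 -.2 0 0 0 0;0 -.08 -.33 0 0 0 0")

```text
time_s: 9.85
ee_pos: [0.6265, 0.2169, 0.0276]
orientation: [0.0, -0.622, 0.783, -0.0]
force: [0.3, 0.5, -0.9]
finger_gap: 0.0004
```

>>> drive_tool(targets="0 -.08 -.33 0 0 0 0;0 -.08 -.33 0 0 0 0;0 -.08 -.33 0 0 0 0;0 -.08 -.33 0 0 0 0;0 -.08 -.33 0 0 0 0")

```text
time_s: 10.35
ee_pos: [0.6165, 0.1752, 0.0276]
orientation: [0.0, -0.622, 0.783, -0.0]
force: [0.7, 0.9, 0.9]
finger_gap: 0.0003
```

```bash
python3 -c "
from h import *
d=grab('wrist','w4');s=sensors.state();print('tcp',Ed(s['ee_pos']),s['ee_pos'],s['force'],s['finger_gap'])
p,i=cloud('w4');e=Ed(p)
m=(abs(p[...,2]-.09)<.006)&(abs(e[...,0]+.07)<.05)&(e[...,1]<e[...,1]*0+Ed(s['ee_pos'])[1]-.01)&(e[...,1]>-.05)&(i[...,2]>i[...,0]*1.2)
print(cv2.minAreaRect((e[m]*1000).astype(np.float32)))
"
```

```text
tcp [-0.07218556  0.12767868] [0.61627839 0.17416417 0.02753863] [ 0.83070812 -0.69615494 -0.4988745 ] 0.0002420950638958378
((-59.80071258544922, 92.80935668945312), (44.63339614868164, 29.464754104614258), 88.05809020996094)
```

The carton is now moving with the fingers: its centre is at y = 0.093 and it is still square. I'll continue to about y = 0.013.

>>> drive_tool(targets="0 -.08 -.33 0 0 0 0;0 -.08 -.33 0 0 0 0;0 -.08 -.33 0 0 0 0;0 -.08 -.33 0 0 0 0;0 -.08 -.33 0 0 0 0")

```text
time_s: 10.9
ee_pos: [0.6064, 0.1339, 0.0274]
orientation: [0.0, -0.622, 0.783, -0.0]
force: [0.5, 0.3, 0.5]
finger_gap: 0.0005
```

>>> drive_tool(targets="0 -.08 -.33 0 0 0 0;0 -.08 -.33 0 0 0 0;0 -.06 -.27 0 0 0 0;0 -.05 -.2 0 0 0 0;0 -.03 -.12 0 0 0 0")

```text
time_s: 11.4
ee_pos: [0.5989, 0.1029, 0.0274]
orientation: [-0.0, -0.622, 0.783, 0.0]
force: [0.8, 1.7, 0.4]
finger_gap: 0.0006
```

>>> drive_tool(targets="0 -.02 -.07 0 0 0 0;0 0 0 0 0 0 0;0 .1 .43 0 0 0 0;0 .1 .43 0 0 0 0;0 0 0 1 0 0 0")

```text
time_s: 11.9
ee_pos: [0.6021, 0.1248, 0.0493]
orientation: [-0.002, -0.622, 0.783, 0.001]
force: [-0.4, 1.8, -0.5]
finger_gap: 0.001
```

>>> drive_tool(targets="0 0 0 1 0 0 0;0 0 0 1 0 0 0;0 0 0 .5 0 0 0;54 -.9 .4 0 0 0 0;54 -.9 .4 0 0 0 0")

```text
time_s: 12.4
ee_pos: [0.5582, 0.1438, 0.1145]
orientation: [-0.0, -0.622, 0.783, 0.0]
force: [0.2, 1.0, -0.2]
finger_gap: 0.0119
```

>>> drive_tool(targets="54 -.9 .35 0 0 0 0;54 -.9 .35 0 0 0 0;54 -.9 .35 0 0 0 0;54 -.9 .35 0 0 0 0;54 -.9 .35 0 0 0 0")

```text
time_s: 12.9
ee_pos: [0.445, 0.1876, 0.1143]
orientation: [-0.0, -0.622, 0.783, 0.0]
force: [0.5, -0.2, 0.6]
finger_gap: 0.049
```

```bash
python3 -c "
from h import *
d=grab('wrist','w5');s=sensors.state();print('tcp',Ed(s['ee_pos']),s['ee_pos'],s['force'],s['finger_gap'])
"
```

```text
tcp [-0.24447321  0.10248972] [0.44275121 0.18850317 0.11444614] [0.9897881  0.59383513 0.99540942] 0.04970019029274241
```

View pics/w5.png

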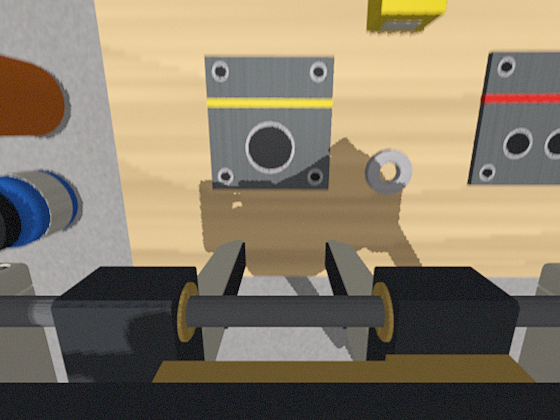

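The carton now stands at (405,12), clear to the right of the plate (205–335 px). The plate, bearing and red-line plate are unmoved.

```bash
python3 -c "
from h import *
d=grab('wrist','w6');s=sensors.state();print('tcp',Ed(s['ee_pos']),s['ee_pos'])
p,i=cloud('w6');e=Ed(p)
m=(abs(p[...,2]-.09)<.006)&(abs(e[...,0]+.07)<.05)&(abs(e[...,1])<.07)
print('carton y',np.percentile(e[m][:,1],[1,50,99]))
m=(p[...,2]<.07)&(p[...,2]>.045)&yellow(i)&(e[...,0]<-.1)&(e[...,1]>.04)
q=e[m];print('line',np.percentile(q,[2,50,98],axis=0),'slope',np.polyfit(q[:,1],q[:,0],1))
m=(i.max(-1)<125)&(p[...,2]>.045)&(p[...,2]<.065)&(e[...,0]<-.1)&(abs(e[...,1]-.112)<.035)&(abs(i[...,0]-i[...,2])<15)
print('plate rear x',np.percentile(e[m][:,0],[1]))
for v in (238,240,242,244,246):print(v,p[v,240].round(4))
"
```

```text
tcp [-0.24288239  0.10243972] [0.44428971 0.18809547 0.11466186]
carton y [-0.00478177  0.01745021  0.03839857]
line [[-0.14802365  0.06524178]
 [-0.14494667  0.11527494]
 [-0.14238284  0.16684674]] slope [ 0.00370803 -0.14560304]
plate rear x [-0.21813476]
238 [0.426  0.2383 0.052 ]
240 [0.4587 0.2139 0.1529]
242 [0.4583 0.2135 0.1555]
244 [0.4571 0.2139 0.1555]
246 [0.4569 0.2135 0.1583]
```

>>> drive_tool(targets="54 .1 .45 -.8 0 0 0;54 0 0 -.9 0 0 0;54 0 0 -.9 0 0 0;54 0 0 -.7 0 0 0;54 0 0 -.4 0 0 0")

```text
time_s: 13.5
ee_pos: [0.4482, 0.198, 0.0205]
orientation: [-0.001, -0.622, 0.783, 0.0]
force: [0.6, 0.3, 0.3]
finger_gap: 0.0502
```

>>> drive_tool(targets="54 0 0 0 0 0 0;54 0 0 0 0 0 0;54 0 0 0 0 0 0;54 0 0 -.06 0 0 0;54 0 0 0 0 0 0")

```text
time_s: 14.0
ee_pos: [0.4487, 0.1982, 0.0212]
orientation: [0.0, -0.622, 0.783, -0.0]
force: [-0.1, -0.3, -0.3]
finger_gap: 0.0503
```

```bash
python3 -c "
from h import *
d=grab('wrist','w7');s=sensors.state();print('tcp',Ed(s['ee_pos']),s['ee_pos'],s['force'])
p,i=cloud('w7')
for v in range(228,246,2):print(v,p[v,238].round(4),p[v,242].round(4),p[v,331].round(4))
"
```

```text
tcp [-0.24088561  0.11321285] [0.44866602 0.19814009 0.02116632] [ 0.12598658 -0.04362699 -1.03433656]
228 [0.4697 0.2246 0.0515] [0.4694 0.222  0.0523] [0.4567 0.1682 0.0518]
230 [0.4685 0.225  0.0514] [0.4679 0.2225 0.0515] [0.4551 0.1684 0.0511]
232 [0.4672 0.2254 0.0514] [0.4664 0.223  0.0509] [0.4537 0.1687 0.0508]
234 [0.4658 0.2258 0.0512] [0.4651 0.2234 0.0508] [0.4523 0.1689 0.0504]
236 [0.4646 0.2261 0.0513] [0.464  0.2236 0.0514] [0.4513 0.1692 0.0513]
238 [0.4631 0.2266 0.0507] [0.4626 0.2241 0.051 ] [0.4498 0.1694 0.051 ]
240 [0.4649 0.2246 0.0599] [0.4615 0.2243 0.0516] [0.4522 0.1703 0.0599]
242 [0.4648 0.2242 0.0631] [0.4629 0.2228 0.0593] [0.4523 0.1708 0.063 ]
244 [0.4646 0.2238 0.0659] [0.4628 0.2223 0.0626] [0.4526 0.1713 0.0666]
```

The tip is at about 0.059 and the board at 0.051. I'll feel my way down.

>>> drive_tool(targets="54 0 0 -.1 0 0 0;54 0 0 -.1 0 0 0;54 0 0 0 0 0 0;54 0 0 0 0 0 0;54 0 0 0 0 0 0")

```text
time_s: 14.55
ee_pos: [0.4486, 0.1981, 0.0159]
orientation: [0.0, -0.622, 0.783, 0.0]
force: [-1.0, -0.2, 0.4]
finger_gap: 0.0503
```

>>> drive_tool(targets="54 0 0 -.04 0 0 0;54 0 0 0 0 0 0;54 0 0 0 0 0 0;54 0 0 0 0 0 0;54 0 0 0 0 0 0")

```text
time_s: 15.05
ee_pos: [0.4485, 0.1981, 0.0149]
orientation: [0.0, -0.622, 0.783, -0.0]
force: [0.2, -0.7, -1.4]
finger_gap: 0.0505
```

>>> drive_tool(targets="54 0 0 -.04 0 0 0;54 0 0 0 0 0 0;54 0 0 0 0 0 0;54 0 0 0 0 0 0;54 0 0 0 0 0 0")

```text
time_s: 15.55
ee_pos: [0.4487, 0.1981, 0.0142]
orientation: [0.0, -0.622, 0.783, -0.0]
force: [-2.1, -0.2, 4.7]
finger_gap: 0.0501
```

Contact with the board is at TCP z ≈ 0.0142. I'll lift 1.5 mm and push straight out.

>>> drive_tool(targets="54 0 0 .06 0 0 0;54 0 0 0 0 0 0;54 .2 -.05 0 0 0 0;54 .2 -.05 0 0 0 0;54 .2 -.04 0 0 0 0")

```text
time_s: 16.05
ee_pos: [0.4638, 0.1945, 0.0153]
orientation: [-0.0, -0.622, 0.783, 0.0]
force: [-2.9, 0.4, 2.4]
finger_gap: 0.0501
```

>>> drive_tool(targets="54 .2 -.04 0 0 0 0;54 .27 -.06 0 0 0 0;54 .27 -.06 0 0 0 0;54 .27 -.06 0 0 0 0;54 .27 -.06 0 0 0 0")

```text
time_s: 16.55
ee_pos: [0.4961, 0.1874, 0.0153]
orientation: [-0.0, -0.622, 0.783, 0.0]
force: [-3.0, 0.3, 1.1]
finger_gap: 0.0499
```

>>> drive_tool(targets="54 .27 -.07 0 0 0 0;54 .27 -.06 0 0 0 0;54 .27 -.06 0 0 0 0;54 .27 -.06 0 0 0 0;54 .15 -.03 0 0 0 0")

```text
time_s: 17.05
ee_pos: [0.5269, 0.1804, 0.0153]
orientation: [-0.0, -0.622, 0.783, -0.0]
force: [-2.2, 0.9, 1.8]
finger_gap: 0.0503
```

```bash
cat > m.py <<'E'
from h import *
import sys
n=sys.argv[1];grab('wrist',n);s=sensors.state();print('tcp',Ed(s['ee_pos']),s['ee_pos'],s['force'])
p,i=cloud(n);e=Ed(p)
m=(p[...,2]<.07)&(p[...,2]>.045)&yellow(i)&(e[...,1]>.045)&(e[...,0]<.03)
q=e[m];print('line',len(q),np.percentile(q,[2,50,98],axis=0),'slope',np.polyfit(q[:,1],q[:,0],1))
m=(p[...,2]>.043)&(p[...,2]<.057)&(e[...,1]<.05)&(e[...,1]>-.2)
cs=[c for c in range(380,560,20) if m[:,c].sum()>30];print('edge x',[np.round(e[:,c,0][m[:,c]].max(),4) for c in cs])
E
python3 m.py w8
```

```text
tcp [-0.16037269  0.1136228 ] [0.52719443 0.18037106 0.01537253] [-0.83206292 -0.33974139 -0.59046662]
line 2429 [[-0.08021835  0.06652551]
 [-0.0772612   0.11733081]
 [-0.07456778  0.16761234]] slope [ 0.0019382  -0.07757454]
edge x [np.float64(-0.0994), np.float64(-0.0256), np.float64(-0.0254), np.float64(-0.0254), np.float64(-0.0249), np.float64(-0.0256), np.float64(-0.0251), np.float64(-0.0253)]
```

View pics/w8.png

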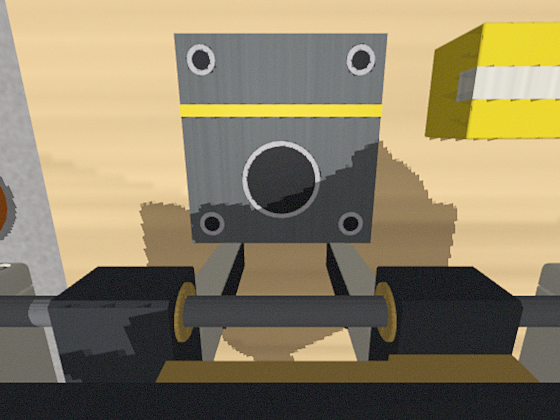

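The plate is sliding out square, with the line at row 110. The carton at (500,80) is clear of it. I'll push about 62 mm more, then check against the edge.

>>> drive_tool(targets="54 .2 -.05 0 0 0 0;54 .27 -.06 0 0 0 0;54 .27 -.06 0 0 0 0;54 .27 -.06 0 0 0 0;54 .27 -.07 0 0 0 0")

```text
time_s: 17.6
ee_pos: [0.5589, 0.173, 0.0153]
orientation: [-0.0, -0.622, 0.783, 0.0]
force: [-2.5, 0.2, -0.4]
finger_gap: 0.0503
```

>>> drive_tool(targets="54 .27 -.06 0 0 0 0;54 .27 -.06 0 0 0 0;54 .27 -.06 0 0 0 0;54 .2 -.05 0 0 0 0;54 .12 -.03 0 0 0 0")

```text
time_s: 18.1
ee_pos: [0.587, 0.1665, 0.0154]
orientation: [-0.0, -0.622, 0.783, 0.0]
force: [-2.5, 1.0, 0.9]
finger_gap: 0.0503
```

```bash
python3 m.py w9
```

```text
tcp [-0.09874092  0.11357541] [0.58722557 0.16641717 0.01540514] [-0.67625366  0.06256111 -0.7894454 ]
line 2415 [[-0.01853334  0.06654666]
 [-0.01557865  0.11682347]
 [-0.01290774  0.16746645]] slope [ 0.0023817  -0.01594041]
edge x [np.float64(-0.0378), np.float64(0.0007), np.float64(0.0007), np.float64(0.0003), np.float64(0.0001), np.float64(0.0001), np.float64(0.0), np.float64(0.0001)]
```

View pics/w9.png

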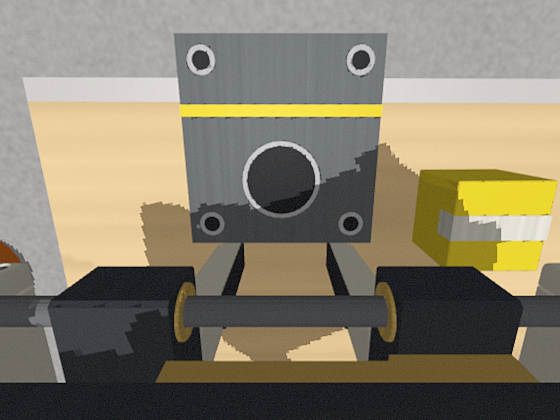

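In the picture the edge is at row 78 and the line at row 110. The depth map gives the edge at 0.000 and the line at -0.0157, so I'll push 15 mm with decreasing steps.

>>> drive_tool(targets="54 .2 -.05 0 0 0 0;54 .16 -.03 0 0 0 0;54 .12 -.03 0 0 0 0;54 .07 -.02 0 0 0 0;54 .04 -.01 0 0 0 0")

```text
time_s: 18.65
ee_pos: [0.6014, 0.1631, 0.0154]
orientation: [0.0, -0.622, 0.783, 0.0]
force: [-2.7, 0.2, 0.9]
finger_gap: 0.0501
```

>>> drive_tool(targets="54 0 0 0 0 0 0;54 0 0 0 0 0 0;54 0 0 0 0 0 0;54 0 0 0 0 0 0;54 0 0 0 0 0 0")

```text
time_s: 19.15
ee_pos: [0.6013, 0.1631, 0.0155]
orientation: [0.0, -0.622, 0.783, -0.0]
force: [-0.7, -1.2, 0.2]
finger_gap: 0.0501
```

```bash
python3 m.py w10
```

```text
tcp [-0.08429221  0.11352487] [0.60129014 0.16310746 0.01542778] [0.04219053 0.61982264 0.88912193]
line 2496 [[-0.00374094  0.06663978]
 [-0.00071177  0.11677422]
 [ 0.00224413  0.16711501]] slope [ 0.00181869 -0.00085394]
edge x [np.float64(-0.0219), np.float64(0.0005), np.float64(0.0004), np.float64(0.0004), np.float64(0.0004), np.float64(0.0003), np.float64(0.0004), np.float64(0.0003)]
```

View pics/w10.png

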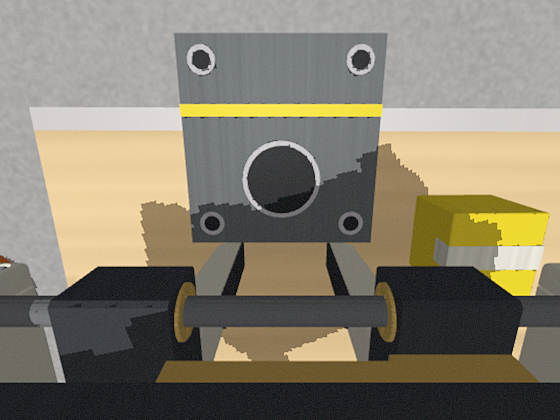

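The line's middle is at row 110 and the board edge at row 107, so it is about 1 mm short, well inside 6 mm and square. I'll back off, lift clear and check from a distance.

>>> drive_tool(targets="54 -.3 .07 0 0 0 0;54 -.4 .1 0 0 0 0;54 -.4 .1 0 0 0 0;54 0 0 .8 0 0 0;54 0 0 1 0 0 0")

```text
time_s: 19.7
ee_pos: [0.5721, 0.17, 0.06]
orientation: [-0.001, -0.622, 0.783, 0.0]
force: [-0.3, -0.2, 1.1]
finger_gap: 0.05
```

>>> drive_tool(targets="54 -.5 .1 1 0 0 0;54 -1 .2 1 0 0 0;54 -1 .2 .5 0 0 0;54 -1 .2 0 0 0 0;54 -1 .2 0 0 0 0")

```text
time_s: 20.2
ee_pos: [0.4597, 0.1926, 0.1233]
orientation: [0.001, -0.622, 0.783, -0.0]
force: [-0.4, 1.2, 0.0]
finger_gap: 0.05
```

>>> drive_tool(targets="54 -.5 .1 0 0 0 0;54 0 0 0 0 0 0;54 0 0 0 0 0 0;54 0 0 0 0 0 0;54 0 0 0 0 0 0")

```text
time_s: 20.7
ee_pos: [0.4493, 0.1946, 0.1226]
orientation: [-0.0, -0.621, 0.783, 0.0]
force: [-1.1, 0.5, 0.2]
finger_gap: 0.0505
```

```bash
python3 m.py w11; python3 -c "
from h import *
p,i=cloud('w11');e=Ed(p)
m=(abs(p[...,2]-.09)<.006)&(abs(e[...,0]+.07)<.05)&(abs(e[...,1])<.07);print('carton',m.sum(),cv2.minAreaRect((e[m]*1000).astype(np.float32)))
d=grab('scene','sc3')
cv2.imwrite('pics/fin.png',cv2.resize(d['img'][130:310,190:460],(800,533)))"
```

```text
tcp [-0.23952845  0.10995307] [0.44925258 0.19465816 0.12261328] [0.0787935  0.02516373 0.47479902]
carton 1473 ((-85.1205825805664, 16.692934036254883), (44.90760040283203, 13.873122215270996), 88.01959228515625)Traceback (most recent call last):
  File "m.py", line 6, in <module>
    q=e[m];print('line',len(q),np.percentile(q,[2,50,98],axis=0),'slope',np.polyfit(q[:,1],q[:,0],1))
                               ~~~~~~~~~~~~~^^^^^^^^^^^^^^^^^^^^
    return _quantile_unchecked(
        a, q, axis, out, overwrite_input, method, keepdims, weights)
    return _ureduce(a,
                    func=_quantile_ureduce_func,
    ...<5 lines>...
                    overwrite_input=overwrite_input,
                    method=method)
    r = func(a, **kwargs)
    result = _quantile(arr,
                       quantiles=q,
    ...<2 lines>...
                       out=out,
                       weights=wgt)
    slices_having_nans = np.isnan(arr[-1, ...])
                                  ~~~^^^^^^^^^
IndexError: index -1 is out of bounds for axis 0 with size 0
```

View pics/fin.png

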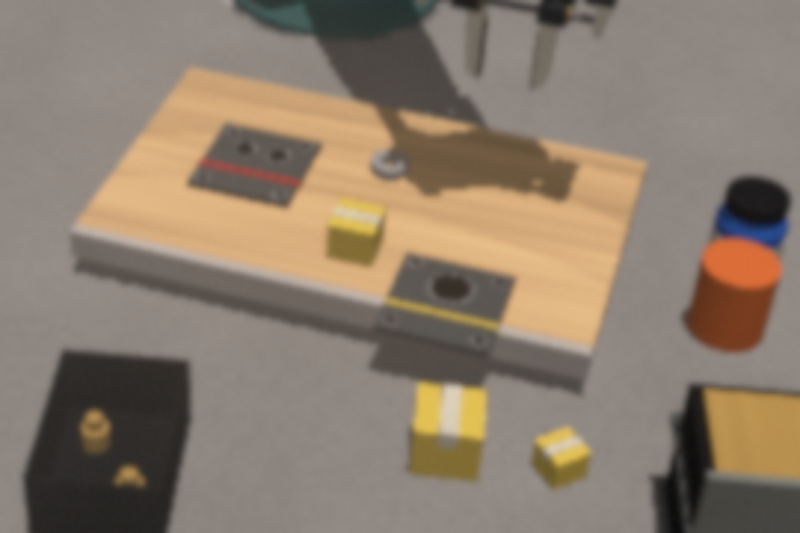

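The scene view shows the yellow line from (388,302) to (497,325), along the board's edge, with the plate flat. The carton stands upright on the board at (356,232), the other objects are where they were, and the gripper is clear. I'll hand in.

```bash
python3 -c "
from station import job;print(job.finish_job())"
```

```text
the job is handed in; nothing more can be done
None
```

I pushed the middle-sized carton about 105 mm aside along the board. Then I slid the plate out about 145 mm with two open fingertips until its yellow line lay over the edge, and handed the job in at about 21 s. No verdict is reported.

**Last checks:**
- **Line:** the wrist camera, with the fingers still against the plate, put it about 1 mm short of the edge (limit 6 mm). It was square within about 0.002 rad.
- **Carton:** it stands upright on the board, about 0.1 m to the side of the plate's centre.
- **Everything else:** in the last scene picture the plate with the red line, the bearing and the jar and filter look unmoved, and the gripper is clear. The wrench and brown carton were outside that picture, but the arm came down only over the board.

**What failed or disagreed:**
- **First carton push:** it missed. The real fingertips are about 38 mm above the reported TCP, so they passed over the carton. I found this from the wrist depth images and allowed for it.
- **Carton position:** the top and wrist cameras differed by about 6 mm along the edge.
- **Line after backing off:** the numeric re-check failed because the line was out of the wrist view, so only the scene picture confirms it stayed in place.

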